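# Hang the two-holed breakfast board on its stand

### The arm

A 7-joint arm with a two-finger parallel gripper is mounted at the origin on a cart in front of the work surface, level with it; the furniture and walls round the work are solid. World frame = base frame: x ahead of the robot, y to its left, z up, the work surface at z = 0. Lengths are in m, angles in rad, forces in N, time in s.
With the tool pointing down it reaches from about 0.4 to 0.9 m from the base axis. Payload 5.6 kg.
Tool frame: the origin (TCP) lies between the finger pads; the fingertips stand 14 mm ahead of it and the grasp point (between the pads) lies 5 mm behind it; z points along the fingers, y is the line along which they close (so a half turn about z gives the same grasp; the last joint's range is limited). The gripper opens to 92 mm and grips with 3 to 60 N. Pads are 20 mm wide; open, the fingers measure 128 mm over their backs; the gripper's body (75 mm by 189 mm) begins 69 mm behind the grasp point.
Start: joints at [-1.196, 0.468, -0.012, 1.603, 0.006, 1.071, -0.056], TCP at [0.264, 0.594, 0.229] pointing down, gripper open.
Joint ranges: [-2.53, 2.53], [-0.31, 2.02], [-1.57, 1.55], [0.28, 2.44], [-1.29, 4.43], [0.15, 1.84], [-2.92, 2.92]. Speed limits (rad/s): [2.57, 2.57, 3.14, 3.14, 3.14, 3.14, 3.14].

### API

Orientations are given as a unit quaternion [w, x, y, z].
In Python, from rig import env, cams, job_done gives the robot as it stands. The module is installed in compiled form; this text tells all that it offers.
- The arm moves only by the tool jog_arm, never from a script. Its argument "steps" is a list of rows, each a list of 3 entries, a list of its own where there are three numbers: the shift along the world's x, y, z in m, then the turn, a rotation vector about the world's x, y, z in rad, then the opening, from 0 (shut) to 1 (fully open). In form: [[[x, y, z], [ax, ay, az], jaw], ...]. A call has 1 to 20 rows; each row shifts and turns the commanded pose from where the row before left it; what a row does not reach is not made up. A row lasts 1/10 s, in which the tool goes at most 50 mm and 8.59 degrees, less where a joint would pass 70% of its speed; a pose out of reach is approached as far as the arm can. A call is refused whole if a number of a shift passes 0.05 or a number of a turn 0.15, either way. A call with a gripper value outside its range is refused whole. The fingers move at their own pace and stop on an object; "grip_force" is the grip in N (left out, the last holds). Time passes only in rows, so rows that do not move let the fingers close. It gives the time, the measured TCP pose, the force, the opening and the grip force at its end, in the units of the state.
- env.get_obs(): the state, without advancing time (a new reading comes with each control period).
- cams.read_camera(name): name is "scene" or "top" or "wrist"; returns a dict with "img" (420x560x3 uint8, blue, green, red), "fovy" (degrees; the focal length in pixels is half the picture's height over the tangent of half this angle, whatever the lens; pixels are square), "cx", "cy" (the principal point, pixels), "D" ([k1, k2, p1, p2, k3] as OpenCV has them; the pictures are not rectified), "world_from_camera" (4x4, takes a point from camera to world coordinates). Camera axes: x right, y down, z forward; pixel columns grow to the right and rows downward; lengths in m; the calibration is good to about 2 mm. A picture is of the moment at which its call begins. There is no depth.
- job_done(): hands the job in; it is judged then, once.
The state is a dict: "clock": time; "qpos": joint angles; "dq": joint speeds; "joint_torque": joint torques, N m; "ee_pos": TCP position; "ee_rot": TCP orientation; "contact_force": force on the tool from outside, world axes, zero at the start; "torque": the same for the moment, N m; "grip_width": opening from 0.0 (shut) to 1.0 (fully open); "finger_force": force on a finger pad.
Only numpy, scipy, OpenCV 4.12 (cv2) and the standard library are available. Lean on these libraries where they do the work, as an engineer would, in place of code of your own. Each camera call takes 0.05 s, during which the arm holds its last target. There are 200 camera calls.

### The job

Take the small wooden board that has two holes out of the board rack and hang it on the two pegs of the hanging stand, one peg through each hole, pushed back until it rests against the cross rail, then let go so that it hangs level. The cross rail can be clamped higher or lower on its posts, so find out how high the pegs are before pushing the board on. Leave the board with a single hole in the rack, and leave the kitchen timer and the matchbox where they are.

Things in the scene. Friction and masses are not known exactly. Their poses are not given: they have to be found in the camera images.
- two_hole_board: Plain wooden board, 140 mm wide, 120 tall, 10 thick, 0.11 to 0.22 kg, standing loose and upright in either slot of the rack. Origin: middle of its lower edge; x normal to its faces, y along its width, z up. Two 14 mm dark-rimmed holes go through, centres at y = -40 and +40 mm, 90 mm above the lower edge. Both faces are alike. Its free top edge can be pinched from above across the thickness.
- two_hole_board_holes (a point): Point of the two-holed board midway between its hole centres: x = 0, y = 0, z = 90 mm in the board's frame, so 30 mm below its top edge.
- one_hole_board: A board of the same size with only one 14 mm hole, in the middle of its width, 90 mm above the lower edge. It stands in the other slot of the rack and stays there. Origin and axes as for the other board.
- board_rack: Fixed wooden rack: base 124 x 124 mm, 12 mm thick, with two open-ended slots along its y, centred at x = -35 and +35 mm. A slot is 14 mm wide, its floor 12 mm above the worktop; its fences, 116 mm long, reach up to 44 mm. Origin: centre of the underside; x across the slots, y along them, z up. On its left, from y = 0.33 m of the room on and x = 0.41 m on, stands a fridge 0.34 m high.
- hang_stand: Fixed stand: grey foot (x -50 to +70 mm, 140 wide, 14 thick) with two 12 mm steel posts at x = 30, y = -50 and +50 mm, tops 175 mm above the worktop. On them is rigidly clamped a level cross rail, 14 mm high, 130 long along y, flat front face at x = +4 mm; clamps (20 mm high) and thumb screws behind it up to x = 58. Origin: on the worktop; x from the peg tips to the posts, y along the rail, z up.
- peg_lowest (a point): Fixed mark on the stand at x = -37, y = 0, z = 130 mm of its frame. From the rail's face two level straight pegs point along -x at y = -40 and +40 mm: 7.5 mm thick, ending in 10 mm balls centred at x = -37 (tips at -42). Both peg axes lie at one unreported height, 0 to 30 mm above this mark, changing from run to run: feel it (e.g. set the board's lower edge down on the pegs) or see it.
- seated_mark (a point): Fixed mark on the stand at x = -1, y = 0, z = 127 mm of its frame. A hung board has its back on the rail's face, so its mid-plane is at this mark's x and its middle at this y. Its holes rest on the thin part of the pegs: hole centres about 3 mm below the peg axes, that is 0 to 30 mm above this mark.
- kitchen_timer: Cream-coloured egg timer, 66 mm across, 57 mm tall, bystander. Origin: centre of its underside.
- matchbox: Matchbox, 36 x 52 x 15 mm, bystander. Origin: centre of its underside.

How it is judged:
On the way:
1. the two-holed board is lifted clear of the rack (z of two_hole_board in the frame of board_rack above 0.06 m), for 0.2 s.
At the end, for the whole second after the job is handed in: The two-holed board hangs at rest on both pegs: midway between its holes x is -9 to +4 mm, y within 7 mm of the middle and z 121 to 162 mm in the stand's frame; upright within 0.1 rad, parallel to the rail within 0.08 rad, slower than 0.02 m/s (x of two_hole_board_holes in the frame of hang_stand between -0.009 and 0.004 m and y of two_hole_board_holes in the frame of hang_stand between -0.007 and 0.007 m and z of two_hole_board_holes in the frame of hang_stand between 0.121 and 0.162 m and angle between two_hole_board's own z axis and vertical below 0.1 rad and angle between the y axis of two_hole_board and the y axis of hang_stand, either way round below 0.08 rad and linear speed of two_hole_board below 0.02 m/s); the robot touches nothing.
It fails at once if the one-holed board is moved more than 30 mm (distance of one_hole_board from where it was at the start of the episode above 0.03 m).
It fails at once if the kitchen timer is moved more than 30 mm (distance of kitchen_timer from where it was at the start of the episode above 0.03 m).
It fails at once if the matchbox is moved more than 30 mm (distance of matchbox from where it was at the start of the episode above 0.03 m).
It also fails if it takes over 51 s, if anything falls off the work surface, if the arm or the gripper's body presses on something with over 40 N, if the wrist force passes 120 N, or if a joint passes its speed limit or range.

## Working session

There is one attempt and no reset: what is moved stays moved. The work goes in short steps, Python scripts to look and compute and a tool call to move; the robot and the scene stay as the last step left them, time stands still between calls to the robot, and variables do not carry over. Pictures are saved under pics/ and viewed, at most 10 in all, crops included, and the job is handed in when it is done.

Besides the shell and the picture viewer there is one more tool, called as name(argument=value, ...) on one line, values as JSON. jog_arm: Moves the arm, as the interface text tells. Its arguments: {"type":"object","properties":{"steps":{"type":"array","items":{"type":"array"}},"grip_force":{"type":"number"}},"required":["steps"]}

```bash
mkdir -p pics
cat > h.py <<'E'
import numpy as np, cv2, pickle
def K(c):
    f=c["img"].shape[0]/2/np.tan(np.radians(c["fovy"])/2)
    return np.array([[f,0,c["cx"]],[0,f,c["cy"]],[0,0,1.]])
def ray(c,px):
    p=cv2.undistortPoints(np.array([[px]],float),K(c),np.array(c["D"],float))[0,0]
    T=np.array(c["world_from_camera"]); d=T[:3,:3]@[p[0],p[1],1]
    return T[:3,3],d/np.linalg.norm(d)
def atz(c,px,z):
    o,d=ray(c,px); return o+d*(z-o[2])/d[2]
def tri(obs):
    A=np.zeros((3,3));b=np.zeros(3);R=[ray(c,p) for c,p in obs]
    for o,d in R:
        M=np.eye(3)-np.outer(d,d);A+=M;b+=M@o
    x=np.linalg.solve(A,b)
    return x,[round(1000*np.linalg.norm(np.cross(x-o,d)),1) for o,d in R]
def proj(c,P):
    T=np.linalg.inv(np.array(c["world_from_camera"]))
    return cv2.projectPoints(np.array(P,float).reshape(-1,3),cv2.Rodrigues(T[:3,:3])[0],T[:3,3],K(c),np.array(c["D"],float))[0][:,0]
def load(n): return pickle.load(open(n+'.pkl','rb'))
def snap(cam,n):
    from rig import cams
    c=cams.read_camera(cam); pickle.dump(c,open(n+'.pkl','wb')); cv2.imwrite(f'pics/{n}.png',c["img"]); return c
E
python3 - <<'E'
from h import *
from rig import env
for n in ["scene","top","wrist"]:
    c=snap(n,n+"0"); print(n,np.round(c["world_from_camera"],3).tolist(),c["fovy"])
o=env.get_obs();print(o)
a=np.hstack([load("scene0")["img"],load("top0")["img"]]);
E
```

```text
scene [[-0.368, -0.581, 0.726, -0.056], [-0.93, 0.214, -0.3, 0.337], [0.019, -0.785, -0.619, 0.63], [0.0, 0.0, 0.0, 1.0]] 49.52271358999274
top [[-0.025, -0.994, 0.109, 0.473], [-0.999, 0.028, 0.021, 0.056], [-0.024, -0.109, -0.994, 0.939], [0.0, 0.0, 0.0, 1.0]] 56.606196448110715
wrist [[0.405, 0.889, 0.215, 0.204], [0.914, -0.394, -0.097, 0.621], [-0.002, 0.236, -0.972, 0.385], [0.0, 0.0, 0.0, 1.0]] 66.91224755284786
{'clock': 0.15, 'qpos': array([-1.19599491,  0.46816612, -0.01159561,  1.60337868,  0.00601315,
        1.07140103, -0.05628027]), 'dq': array([-0.00096603, -0.00208505,  0.00082325, -0.00299297, -0.00070277,
       -0.00166826,  0.00036655]), 'joint_torque': array([ 9.57706325e-04, -5.20945680e+01, -1.22918934e-02, -2.43978614e+01,
       -5.66707423e-02,  1.52144011e-02,  1.26115679e-04]), 'ee_pos': array([0.26363497, 0.5936834 , 0.22787868]), 'ee_rot': array([-7.92273083e-05,  2.07406922e-01,  9.78254534e-01, -6.54872859e-04]), 'contact_force': array([ 0.13464231, -0.3495596 ,  0.55446551]), 'torque': array([-0.00415886, -0.00431631, -0.02976031]), 'finger_force': 0.0, 'grip_width': 1.000767611784804}
```

View pics/scene0.png

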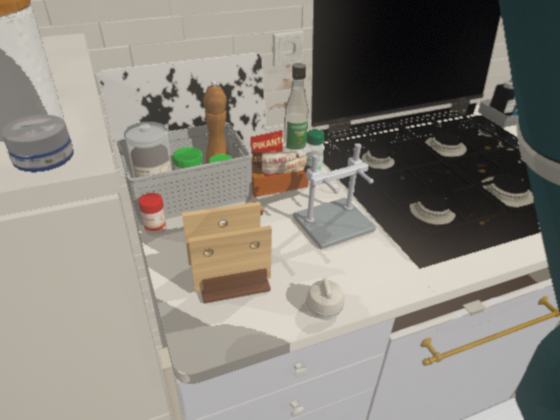

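View pics/top0.png

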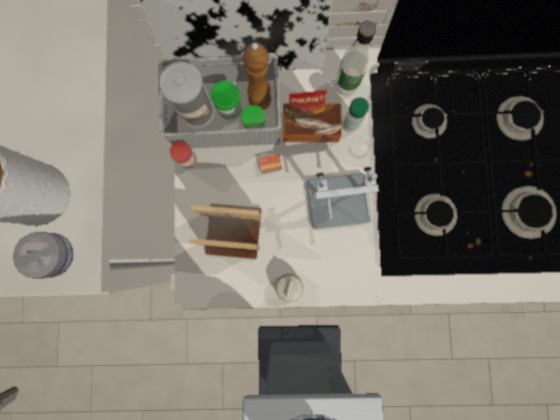

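The front-slot board (scene holes near (208,252) and (266,245)) is the two-holed one, and the one-holed board stands behind it. The stand is at top ≈(340,200), the timer at (290,288) and the matchbox at (270,163).

Run:
```python
from h import *
s=load("scene0")["img"];t=load("top0")["img"]
a=cv2.resize(s[135:315,180:380],(800,720),interpolation=3)[:, :]
r=lambda im,x,y,w,h,W,H:cv2.resize(im[y:y+h,x:x+w],(W,H),interpolation=cv2.INTER_CUBIC)
L=np.vstack([r(s,180,195,100,75,400,300),r(s,285,140,100,75,400,300)])
R=np.vstack([r(t,180,190,100,75,400,300),r(t,295,160,100,75,400,300)])
cv2.imwrite("pics/crop1.png",np.hstack([L,R]))
```

```text
(no output)
```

View pics/crop1.png

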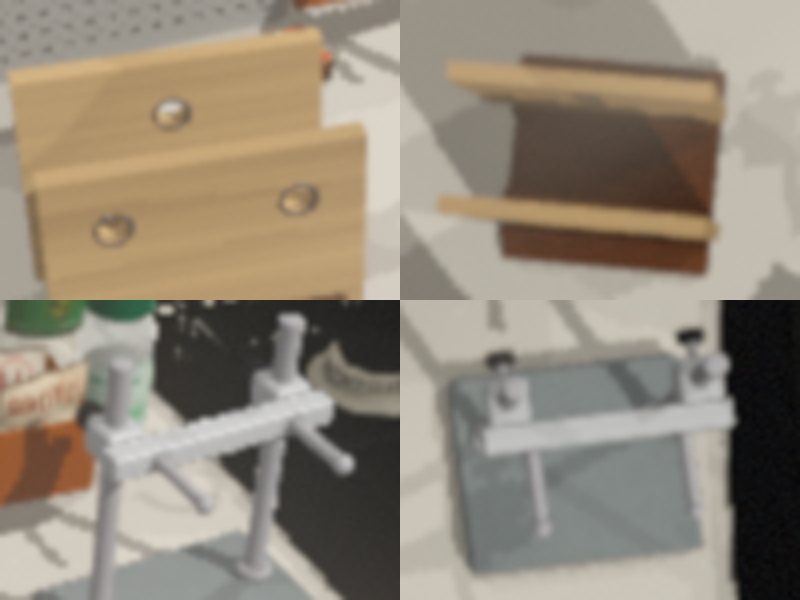

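Run:
```python
from h import *
s=load("scene0");t=load("top0")
S=lambda x,y:(180+x/4-.375,195+y/4-.375); S2=lambda x,y:(285+x/4-.375,140+(y-300)/4-.375)
T=lambda x,y:(180+(x-400)/4-.375,190+y/4-.375); T2=lambda x,y:(295+(x-400)/4-.375,160+(y-300)/4-.375)
P={}
def g(n,a,b):
    P[n],e=tri([(s,a),(t,b)]);print(n,np.round(P[n],4),e)
g("ballL",S2(207,502),T2(543,530)); g("ballR",S2(346,464),T2(697,515))
g("railL_top_front",S2(110,462),T2(486,444)); g("railR_top_front",S2(332,402),T2(733,418))
g("postL",S2(119,366),T2(504,385)); 
g("b2 topL back",S(30,172),T(440,196)); g("b2 topR back",S(364,123),T(717,223))
g("b2 topL front",S(36,190),T(438,208)); g("b2 topR front",S(366,138),T(716,237))
g("b1 topL",S(11,72),T(447,64)); g("b1 topR",S(320,32),T(720,86))
for n,p in dict(fl=(472,573),fr=(703,548),bl=(452,380)).items(): print("foot",n,np.round(atz(t,T2(*p),.014),4))
for n,p in dict(fl=(502,258),fr=(706,274),br=(722,72)).items(): print("rack",n,np.round(atz(t,T(*p),.03),4))
print("timer",atz(t,(290,288),.04),"match",atz(t,(270,163),.015))
```

```text
ballL [ 0.5517 -0.0432  0.1326] [np.float64(0.2), np.float64(0.2)]
ballR [ 0.5574 -0.1229  0.1323] [np.float64(0.1), np.float64(0.1)]
railL_top_front [ 0.5978 -0.015   0.1326] [np.float64(0.4), np.float64(0.4)]
railR_top_front [ 0.6071 -0.144   0.1339] [np.float64(0.5), np.float64(0.5)]
postL [ 0.6196 -0.0239  0.1729] [np.float64(2.4), np.float64(2.4)]
b2 topL back [0.5154 0.2509 0.1325] [np.float64(1.0), np.float64(1.0)]
b2 topR back [0.4984 0.1087 0.1308] [np.float64(2.4), np.float64(2.4)]
b2 topL front [0.5089 0.2517 0.1286] [np.float64(0.3), np.float64(0.3)]
b2 topR front [0.4915 0.1099 0.1282] [np.float64(2.9), np.float64(2.9)]
b1 topL [0.5836 0.2452 0.1333] [np.float64(0.9), np.float64(0.9)]
b1 topR [0.5692 0.1043 0.1286] [np.float64(0.8), np.float64(0.8)]
foot fl [ 0.539  -0.0146  0.014 ]
foot fr [ 0.5502 -0.1515  0.014 ]
foot bl [ 0.6555 -0.0068  0.014 ]
rack fl [0.4834 0.2385 0.03  ]
rack fr [0.4711 0.1198 0.03  ]
rack br [0.5889 0.108  0.03  ]
timer [0.40188808 0.04348878 0.04      ] match [0.69886315 0.08264349 0.015     ]
```

The measurements agree with the given sizes: ball spacing is 79.9 mm, board tops are at 0.130, and the peg axis is at about 0.1325. I'll move over the two-holed board now.

jog_arm(steps=[[[0.009,-0.036,0.03],[0,0,0],0.45],[[0.009,-0.036,0.03],[0,0,0],0.45],[[0.009,-0.036,0.03],[0,0,0],0.45],[[0.009,-0.036,0.03],[0,0,0],0.45],[[0.01,-0.033,0],[0,0,-0.141],0.45],[[0.01,-0.033,0],[0,0,-0.141],0.45],[[0.01,-0.033,0],[0,0,-0.141],0.45],[[0.013,-0.033,0],[0,0,-0.141],0.45],[[0.013,-0.033,0],[0,0,-0.141],0.45],[[0.013,-0.033,0],[0,0,-0.141],0.45],[[0.02,-0.017,0],[0,0,-0.141],0.45],[[0.02,-0.017,0],[0,0,-0.141],0.45],[[0.02,-0.017,0],[0,0,-0.141],0.45],[[0.03,-0.008,0],[0,0,0],0.45],[[0.03,-0.008,0],[0,0,0],0.45],[[0,0,0],[0,0,0],0.45],[[0,0,0],[0,0,0],0.45]], grip_force=25)

```text
clock: 1.85
ee_pos: [0.4885, 0.1849, 0.348]
ee_rot: [-0.0, 0.747, 0.665, -0.001]
contact_force: [0.3, -0.6, -0.5]
grip_width: 0.449
finger_force: 0.0
```

Run:
```python
from h import *
from rig import env
c=snap("wrist","w1");o=env.get_obs();print(o["ee_pos"],o["ee_rot"],o["qpos"].round(2),np.round(c["world_from_camera"],3).tolist())
cv2.imwrite("pics/w1b.png",cv2.resize(c["img"],(800,600),interpolation=2))
```

```text
[0.48795914 0.18539705 0.34814885] [-3.25759304e-04  7.46755027e-01  6.65098866e-01 -5.68047612e-04] [-0.74  0.14  0.36  1.78 -0.05  1.23 -0.49] [[0.993, -0.113, -0.028, 0.496], [-0.116, -0.965, -0.234, 0.25], [-0.0, 0.236, -0.972, 0.505], [0.0, 0.0, 0.0, 1.0]]
```

View pics/w1b.png

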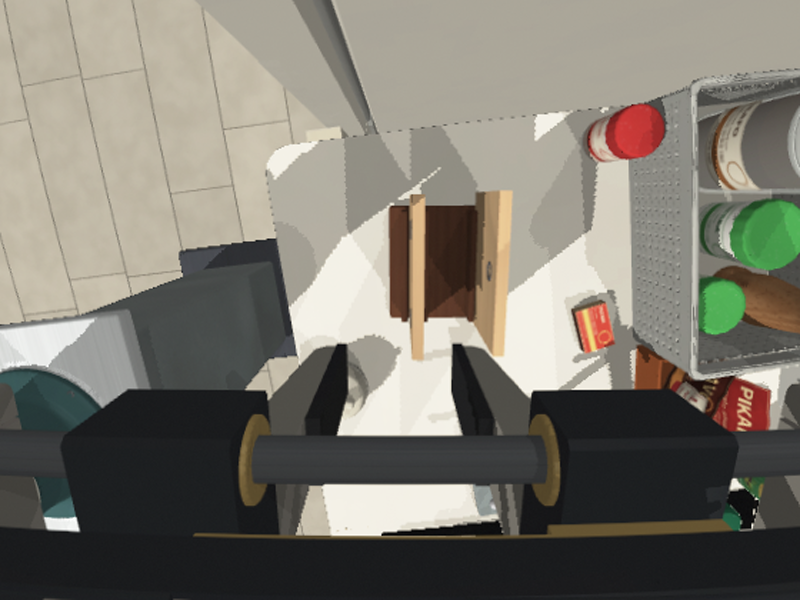

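The front board's top edge runs from ≈(418,195) to (419,358) in the enlarged wrist view. I'll convert both ends and check them against the earlier fix.

Run:
```python
from h import *
c=load("w1");k=1/1.4286;s=load("scene0");t=load("top0")
A=atz(c,(418*k,194*k),.132);B=atz(c,(418.5*k,359*k),.132);print(A,B,(A+B)/2,np.arctan2(-(A-B)[0],(A-B)[1]),np.linalg.norm(A-B))
# triangulated height, top cam + wrist
print(tri([(c,(418*k,194*k)),(t,(189.4,240.2)),(s,(187.9,240))]),tri([(c,(418.5*k,359*k)),(t,(258.7,247.2)),(s,(271,227.4))]))
q=[0,.7468,.6651];print("tool y angle",np.arctan2(q[2]**2-q[1]**2,2*q[1]*q[2]))
```

```text
[0.51170531 0.25133475 0.132     ] [0.49726018 0.11259088 0.132     ] [0.50448275 0.18196281 0.132     ] -0.10373990870900378 0.13949380694826663
(array([0.51188364, 0.25131324, 0.13045191]), [np.float64(0.1), np.float64(0.3), np.float64(0.3)]) (array([0.49604801, 0.10964602, 0.12761848]), [np.float64(1.7), np.float64(3.4), np.float64(1.9)])
tool y angle -0.11560166428147478
```

jog_arm(steps=[[[0.016,-0.0035,0],[0,0,0.011],0.4],[[0,0,-0.04],[0,0,0],0.4],[[0,0,-0.04],[0,0,0],0.4],[[0,0,-0.04],[0,0,0],0.4],[[0,0,-0.04],[0,0,0],0.4],[[0,0,-0.03],[0,0,0],0.4],[[0,0,-0.02],[0,0,0],0.4],[[0,0,-0.007],[0,0,0],0.4],[[0,0,0],[0,0,0],0.4],[[0,0,0],[0,0,0],0],[[0,0,0],[0,0,0],0],[[0,0,0],[0,0,0],0],[[0,0,0],[0,0,0],0],[[0,0,0],[0,0,0],0],[[0,0,0],[0,0,0],0]])

```text
clock: 3.4
ee_pos: [0.5052, 0.1818, 0.1325]
ee_rot: [0.0, 0.743, 0.669, 0.001]
contact_force: [-0.8, -0.4, 6.1]
grip_width: 0.107
finger_force: 25.0
```

jog_arm(steps=[[[0,0,0.01],[0,0,0],0],[[0,0,0.025],[0,0,0],0],[[0,0,0.025],[0,0,0],0],[[0,0,0.025],[0,0,0],0],[[0,0,0.025],[0,0,0],0],[[0,0,0.025],[0,0,0],0],[[0,0,0.025],[0,0,0],0],[[0,0,0.02],[0,0,0],0],[[0,0,0],[0,0,0],0],[[0,0,0],[0,0,0],0],[[0,0,0],[0,0,0],0]], grip_force=40)

```text
clock: 4.5
ee_pos: [0.504, 0.1813, 0.3102]
ee_rot: [-0.0, 0.743, 0.669, -0.001]
contact_force: [-0.4, -0.4, -0.7]
grip_width: 0.106
finger_force: 40.0
```

Run:
```python
from h import *
from rig import env
c=snap("scene","s2");t=snap("top","t2");o=env.get_obs();print(o["clock"],o["ee_pos"],o["ee_rot"],o["contact_force"],o["torque"])
z=o["ee_pos"][2]
p=proj(c,[o["ee_pos"]])[0];print(p)
x,y=int(p[0])-80,int(p[1])-50
r=cv2.resize(c["img"][150:300,240:400],(640,600),interpolation=2)
x=max(0,min(x,400));y=max(0,min(y,270));print(x,y)
cv2.imwrite("pics/s2c.png",cv2.resize(c["img"][y:y+150,x:x+160],(640,600),interpolation=2))
```

```text
4.6 [0.5041298  0.18132239 0.31025764] [-2.27763510e-04  7.43269943e-01  6.68990485e-01 -1.21277399e-03] [-0.44955546 -0.25313387 -0.96055441] [-0.02392732  0.04468098  0.02903899]
[225.5846964  137.89357184]
145 87
```

View pics/s2c.png

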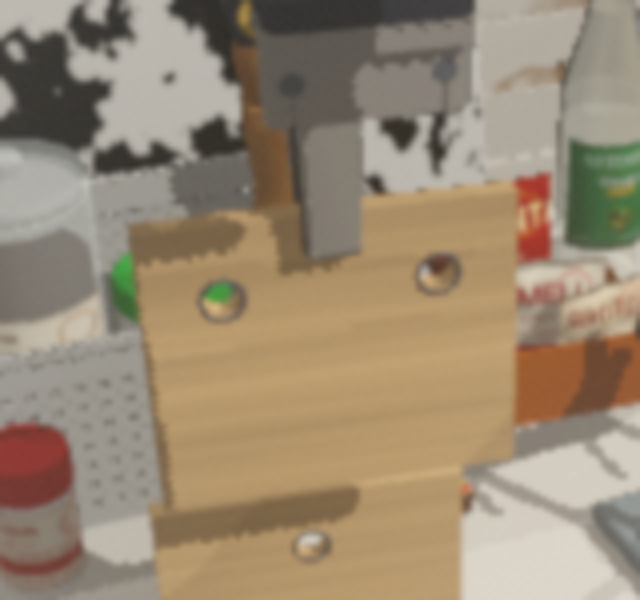

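The board is held with both holes visible (crop (222,301) and (438,272)). I'll work out where the holes sit relative to the TCP, and whether the board is level.

Run:
```python
from h import *
c=load("s2");e=np.array([.5041,.1813,.3102]);q=[.743,.669]
a=np.arctan2(q[1]**2-q[0]**2,2*q[0]*q[1]);n=np.array([np.cos(a),np.sin(a),0]);u=np.array([-n[1],n[0],0]);print("yaw",a)
H=[]
for p in [(222,301),(438,272),(130,223),(516,183)]:
    o,d=ray(c,(145+p[0]/4-.375,87+p[1]/4-.375)); k=(n@(e-.005*n)-n@o)/(n@d);P=o+k*d;H.append(P);print(P.round(4),"u",(u@(P-e)).round(4),"z",(P-e)[2].round(4))
print("roll",(H[0]-H[1])[2]/np.linalg.norm(H[0]-H[1]))
# stand
bl,br=np.array([.5517,-.0432]),np.array([.5574,-.1229]);ys=.0717
X=np.array([np.cos(ys),np.sin(ys)]);m=(bl+br)/2;print("origin",m+.037*X,"balls mid",m,"x=-18",m+.019*X,"x=-60",m-.023*X,"seat -1",m+.036*X)
for z in (.13,.1325,.135): print(z,[atz(load("top0"),p,z).round(4) for p in ((330.4,217.1),(368.9,213.4))],[atz(load("scene0"),p,z).round(4) for p in ((336.4,190.1),(371.1,180.6))])
```

```text
yaw -0.10472005973957624
[0.5033 0.2213 0.2791] u 0.0397 z -0.0311
[0.4949 0.1415 0.2798] u -0.0405 z -0.0304
[0.5063 0.2501 0.3149] u 0.0687 z 0.0047
[0.4918 0.1124 0.3129] u -0.0698 z 0.0027
roll -0.008627914073265536
origin [ 0.59145493 -0.08039937] balls mid [ 0.55455 -0.08305] x=-18 [ 0.57350118 -0.08168887] x=-60 [ 0.53160909 -0.08469769] seat -1 [ 0.5904575  -0.08047101]
0.13 [array([ 0.5521, -0.0434,  0.13  ]), array([ 0.5576, -0.1233,  0.13  ])] [array([ 0.5549, -0.0455,  0.13  ]), array([ 0.5602, -0.1251,  0.13  ])]
0.1325 [array([ 0.5519, -0.0431,  0.1325]), array([ 0.5574, -0.1227,  0.1325])] [array([ 0.5518, -0.0436,  0.1325]), array([ 0.5571, -0.1228,  0.1325])]
0.135 [array([ 0.5516, -0.0428,  0.135 ]), array([ 0.5571, -0.1222,  0.135 ])] [array([ 0.5488, -0.0416,  0.135 ]), array([ 0.554 , -0.1205,  0.135 ])]
```

jog_arm(steps=[[[0.0087,-0.033,0],[0,0,0.022],0],[[0.0087,-0.033,0],[0,0,0.022],0],[[0.0087,-0.033,0],[0,0,0.022],0],[[0.0087,-0.033,0],[0,0,0.022],0],[[0.0087,-0.033,0],[0,0,0.022],0],[[0.0087,-0.033,0],[0,0,0.022],0],[[0.0087,-0.033,0],[0,0,0.022],0],[[0.0087,-0.032,0],[0,0,0.022],0],[[0,0,-0.02],[0,0,0],0],[[0,0,-0.015],[0,0,0],0],[[0,0,0],[0,0,0],0],[[0,0,0],[0,0,0],0],[[0,0,0],[0,0,0],0],[[0,0,0],[0,0,0],0]])

```text
clock: 6.0
ee_pos: [0.5748, -0.0813, 0.2774]
ee_rot: [0.001, 0.681, 0.732, 0.0]
contact_force: [-0.3, 0.2, -2.0]
grip_width: 0.105
finger_force: 40.0
```

Run:
```python
from h import *
from rig import env
c=snap("scene","s3");t=snap("top","t3");w=snap("wrist","w3");o=env.get_obs();print(o["clock"],o["ee_pos"],o["ee_rot"],o["contact_force"],o["torque"])
cv2.imwrite("pics/s3c.png",np.hstack([cv2.resize(c["img"][80:220,280:420],(400,400),interpolation=2),cv2.resize(w["img"][200:340,200:340],(400,400),interpolation=2)]))
```

```text
6.15 [ 0.57458397 -0.08128523  0.27711262] [3.14798847e-04 6.81476317e-01 7.31840026e-01 3.26465592e-04] [-0.20047454  0.19106745 -1.11801162] [-0.13676672  0.09620162  0.05180744]
```

View pics/s3c.png

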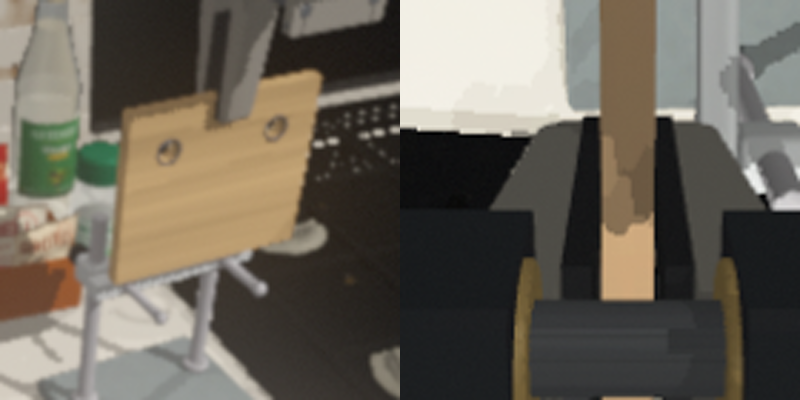

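The board is just above the pegs, with both peg ends visible in front of it. I'll lower it gently to feel them.

jog_arm(steps=[[[0,0,-0.004],[0,0,0],0],[[0,0,-0.004],[0,0,0],0],[[0,0,-0.004],[0,0,0],0],[[0,0,-0.003],[0,0,0],0],[[0,0,0],[0,0,0],0],[[0,0,0],[0,0,0],0],[[0,0,0],[0,0,0],0]])

```text
clock: 6.85
ee_pos: [0.5745, -0.0815, 0.2617]
ee_rot: [0.0, 0.682, 0.732, 0.0]
contact_force: [0.2, -0.5, -1.5]
grip_width: 0.104
finger_force: 40.0
```

jog_arm(steps=[[[0,0,-0.002],[0,0,0],0],[[0,0,0],[0,0,0],0],[[0,0,0],[0,0,0],0]])

```text
clock: 7.15
ee_pos: [0.5743, -0.0814, 0.2595]
ee_rot: [-0.0, 0.682, 0.732, -0.0]
contact_force: [0.4, 0.5, -2.4]
grip_width: 0.101
finger_force: 40.0
```

jog_arm(steps=[[[0,0,-0.001],[0,0,0],0],[[0,0,0],[0,0,0],0],[[0,0,0],[0,0,0],0]])

```text
clock: 7.45
ee_pos: [0.5744, -0.0814, 0.2586]
ee_rot: [0.0, 0.682, 0.732, -0.0]
contact_force: [-1.4, -0.9, -2.0]
grip_width: 0.107
finger_force: 40.0
```

jog_arm(steps=[[[0,0,-0.001],[0,0,0],0],[[0,0,0],[0,0,0],0],[[0,0,0],[0,0,0],0]])

```text
clock: 7.75
ee_pos: [0.5743, -0.0814, 0.2575]
ee_rot: [-0.0, 0.682, 0.732, -0.0]
contact_force: [0.2, 0.2, -1.8]
grip_width: 0.104
finger_force: 40.0
```

jog_arm(steps=[[[0,0,-0.001],[0,0,0],0],[[0,0,0],[0,0,0],0],[[0,0,0],[0,0,0],0]])

```text
clock: 8.05
ee_pos: [0.5744, -0.0814, 0.2566]
ee_rot: [0.0, 0.682, 0.732, -0.0]
contact_force: [0.1, 0.5, -1.6]
grip_width: 0.101
finger_force: 40.0
```

jog_arm(steps=[[[0,0,-0.001],[0,0,0],0],[[0,0,0],[0,0,0],0],[[0,0,0],[0,0,0],0]])

```text
clock: 8.35
ee_pos: [0.5744, -0.0814, 0.2556]
ee_rot: [0.0, 0.682, 0.732, -0.0]
contact_force: [-0.2, 0.3, -2.1]
grip_width: 0.106
finger_force: 40.0
```

jog_arm(steps=[[[0,0,-0.001],[0,0,0],0],[[0,0,0],[0,0,0],0],[[0,0,0],[0,0,0],0]])

```text
clock: 8.65
ee_pos: [0.5744, -0.0814, 0.2546]
ee_rot: [0.0, 0.682, 0.732, 0.0]
contact_force: [-0.6, -0.2, -1.5]
grip_width: 0.108
finger_force: 40.0
```

jog_arm(steps=[[[0,0,-0.001],[0,0,0],0],[[0,0,0],[0,0,0],0],[[0,0,0],[0,0,0],0]])

```text
clock: 8.95
ee_pos: [0.5748, -0.0815, 0.2543]
ee_rot: [0.0, 0.682, 0.732, 0.0]
contact_force: [-0.5, 0.7, 5.1]
grip_width: 0.102
finger_force: 40.0
```

jog_arm(steps=[[[0,0,-0.001],[0,0,0],0],[[0,0,0],[0,0,0],0],[[0,0,0],[0,0,0],0]])

```text
clock: 9.25
ee_pos: [0.5752, -0.0815, 0.2542]
ee_rot: [0.001, 0.682, 0.732, 0.001]
contact_force: [-0.9, 0.5, 10.1]
grip_width: 0.104
finger_force: 40.0
```

jog_arm(steps=[[[0,0,-0.001],[0,0,0],0],[[0,0,0],[0,0,0],0],[[0,0,0],[0,0,0],0]])

```text
clock: 9.55
ee_pos: [0.5756, -0.0815, 0.2541]
ee_rot: [0.001, 0.682, 0.732, 0.001]
contact_force: [-2.5, 0.8, 13.5]
grip_width: 0.104
finger_force: 40.1
```

Contact came at TCP z ≈0.2544, which puts the peg axis at ≈0.130 (the camera gave 0.1325). For insertion the TCP must be at z ≈0.1606. I'll back off, lower in front of the tips and look.

jog_arm(steps=[[[0,0,0.008],[0,0,0],0],[[-0.02,-0.0015,0],[0,0,0],0],[[-0.023,-0.0018,0],[0,0,0],0],[[0,0,0],[0,0,0],0],[[0,0,0],[0,0,0],0],[[0,0,-0.02],[0,0,0],0],[[0,0,-0.025],[0,0,0],0],[[0,0,-0.025],[0,0,0],0],[[0,0,-0.02],[0,0,0],0],[[0,0,-0.009],[0,0,0],0],[[0,0,0],[0,0,0],0],[[0,0,0],[0,0,0],0],[[0,0,0],[0,0,0],0]])

```text
clock: 10.85
ee_pos: [0.5323, -0.0848, 0.1616]
ee_rot: [0.001, 0.682, 0.732, 0.001]
contact_force: [1.2, 0.5, -1.2]
grip_width: 0.106
finger_force: 40.0
```

Run:
```python
from h import *
from rig import env
c=snap("scene","s4");t=snap("top","t4");o=env.get_obs();print(o["clock"],o["ee_pos"],o["ee_rot"],o["contact_force"],o["torque"])
cv2.imwrite("pics/s4c.png",np.hstack([cv2.resize(c["img"][140:240,290:390],(400,400),interpolation=2),cv2.resize(t["img"][150:250,290:390],(400,400),interpolation=2)]))
e=o["ee_pos"];q=o["ee_rot"];a=np.arctan2(q[2]**2-q[1]**2,2*q[1]*q[2]);n=np.array([np.cos(a),np.sin(a),0]);u=np.array([-n[1],n[0],0])
print("yaw",a)
for s in (1,-1): print("hole pred",(proj(c,[e-.005*n+s*.04*u-[0,0,.0305]])[0]-[290,140]+.375)*4,"ball",(proj(c,[[.55455,-.08305,.1302]+s*.04*u])[0]-[290,140]+.375)*4)
```

```text
10.95 [ 0.5320689  -0.08475916  0.16155374] [6.64418420e-04 6.81560836e-01 7.31760844e-01 6.73499379e-04] [-0.0930579   0.43780584 -1.65033111] [-0.02174895  0.05612617 -0.01114145]
yaw 0.07100848128778263
hole pred [217.88967384 236.14624645] ball [185.94925074 206.19046842]
hole pred [359.26637559 195.54221182] ball [325.17975385 167.43020726]
```

View pics/s4c.png

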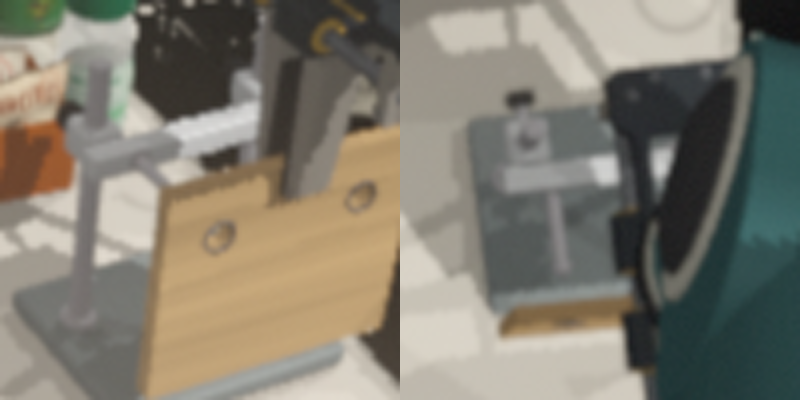

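Holes are seen at crop (219,237) and (361,196), within about 0.5 mm of the prediction. I'll make a small correction and push in slowly.

jog_arm(steps=[[[0,-0.0006,-0.0008],[0,0,0],0],[[0.01,0.0007,0],[0,0,0],0],[[0,0,0],[0,0,0],0],[[0.003,0.0002,0],[0,0,0],0],[[0.003,0.0002,0],[0,0,0],0],[[0.003,0.0002,0],[0,0,0],0],[[0,0,0],[0,0,0],0],[[0,0,0],[0,0,0],0]])

```text
clock: 11.75
ee_pos: [0.5503, -0.084, 0.1597]
ee_rot: [-0.0, 0.682, 0.732, -0.0]
contact_force: [0.2, 0.4, -1.3]
grip_width: 0.108
finger_force: 40.0
```

There is no force with the balls already inside the board's thickness, so the board has entered. I'll carry on.

jog_arm(steps=[[[0.003,0.0002,0.0008],[0,0,0],0],[[0.004,0.0003,0],[0,0,0],0],[[0.004,0.0003,0],[0,0,0],0],[[0.004,0.0003,0],[0,0,0],0],[[0.004,0.0003,0],[0,0,0],0],[[0,0,0],[0,0,0],0],[[0,0,0],[0,0,0],0]])

```text
clock: 12.45
ee_pos: [0.5693, -0.0827, 0.1605]
ee_rot: [-0.0, 0.682, 0.732, -0.0]
contact_force: [-1.3, -0.1, -1.8]
grip_width: 0.107
finger_force: 40.0
```

jog_arm(steps=[[[0.004,0.0003,0],[0,0,0],0],[[0.004,0.0003,0],[0,0,0],0],[[0.004,0.0003,0],[0,0,0],0],[[0.004,0.0003,0],[0,0,0],0],[[0.002,0.0001,0],[0,0,0],0],[[0,0,0],[0,0,0],0],[[0,0,0],[0,0,0],0]])

```text
clock: 13.15
ee_pos: [0.5872, -0.0814, 0.1605]
ee_rot: [-0.0, 0.682, 0.732, -0.0]
contact_force: [-0.2, 0.6, -1.0]
grip_width: 0.103
finger_force: 40.0
```

jog_arm(steps=[[[0.002,0.0001,0],[0,0,0],0],[[0,0,0],[0,0,0],0],[[0,0,0],[0,0,0],0]])

```text
clock: 13.45
ee_pos: [0.5894, -0.0812, 0.1606]
ee_rot: [0.0, 0.682, 0.732, 0.0]
contact_force: [-1.0, -0.3, -0.5]
grip_width: 0.103
finger_force: 40.0
```

jog_arm(steps=[[[0.002,0.0001,0],[0,0,0],0],[[0,0,0],[0,0,0],0],[[0,0,0],[0,0,0],0]])

```text
clock: 13.75
ee_pos: [0.5914, -0.0811, 0.1606]
ee_rot: [0.0, 0.682, 0.732, -0.0]
contact_force: [0.3, -0.4, -1.9]
grip_width: 0.103
finger_force: 40.0
```

jog_arm(steps=[[[0.0015,0.0001,0],[0,0,0],0],[[0,0,0],[0,0,0],0],[[0,0,0],[0,0,0],0]])

```text
clock: 14.05
ee_pos: [0.5925, -0.0811, 0.1604]
ee_rot: [-0.0, 0.682, 0.732, -0.0]
contact_force: [-1.7, -0.4, -0.9]
grip_width: 0.103
finger_force: 40.0
```

jog_arm(steps=[[[0.0015,0.0001,0],[0,0,0],0],[[0,0,0],[0,0,0],0],[[0,0,0],[0,0,0],0]])

```text
clock: 14.35
ee_pos: [0.5934, -0.0812, 0.1603]
ee_rot: [-0.001, 0.682, 0.732, -0.001]
contact_force: [-4.9, -0.9, -0.7]
grip_width: 0.102
finger_force: 40.1
```

The board is against the rail. I'll ease off, lower it onto the pegs and release.

jog_arm(steps=[[[-0.0008,0,0],[0,0,0],0],[[0,0,-0.0015],[0,0,0],0],[[0,0,-0.0015],[0,0,0],0],[[0,0,-0.0005],[0,0,0],0],[[0,0,0],[0,0,0],0],[[0,0,0],[0,0,0],0]], grip_force=15)

```text
clock: 14.95
ee_pos: [0.5936, -0.0807, 0.1576]
ee_rot: [-0.0, 0.681, 0.732, 0.0]
contact_force: [-5.1, 0.8, 3.9]
grip_width: 0.109
finger_force: 15.0
```

jog_arm(steps=[[[-0.0008,0,0],[0,0,0],0.13],[[0,0,0],[0,0,0],0.16],[[0,0,0],[0,0,0],0.2],[[0,0,0],[0,0,0],0.25],[[0,0,0],[0,0,0],0.3],[[0,0,0],[0,0,0],0.3],[[0,0,0.003],[0,0,0],0.3],[[0,0,0.005],[0,0,0],0.3],[[0,0,0.01],[0,0,0],0.3],[[0,0,0.03],[0,0,0],0.3],[[0,0,0.04],[0,0,0],0.3],[[0,0,0.04],[0,0,0],0.3],[[0,0,0.04],[0,0,0],0.3],[[-0.04,0,0.02],[0,0,0],0.3],[[-0.04,0,0],[0,0,0],0.3],[[-0.04,0,0],[0,0,0],0.3],[[0,0,0],[0,0,0],0.3],[[0,0,0],[0,0,0],0.3]])

```text
clock: 16.75
ee_pos: [0.4729, -0.081, 0.3465]
ee_rot: [0.001, 0.682, 0.732, 0.002]
contact_force: [1.1, 0.3, 0.1]
grip_width: 0.297
finger_force: 0.0
```

Run:
```python
from h import *
from rig import env
c=snap("scene","s5");t=snap("top","t5");o=env.get_obs();print(o["clock"],o["ee_pos"],o["contact_force"])
cv2.imwrite("pics/s5c.png",np.hstack([cv2.resize(c["img"][120:240,280:400],(400,400),interpolation=2),cv2.resize(t["img"][150:250,290:390],(400,400),interpolation=2)]))
```

```text
16.85 [ 0.47385571 -0.08085299  0.34574288] [ 0.03003235  0.34692812 -0.41692115]
```

View pics/s5c.png

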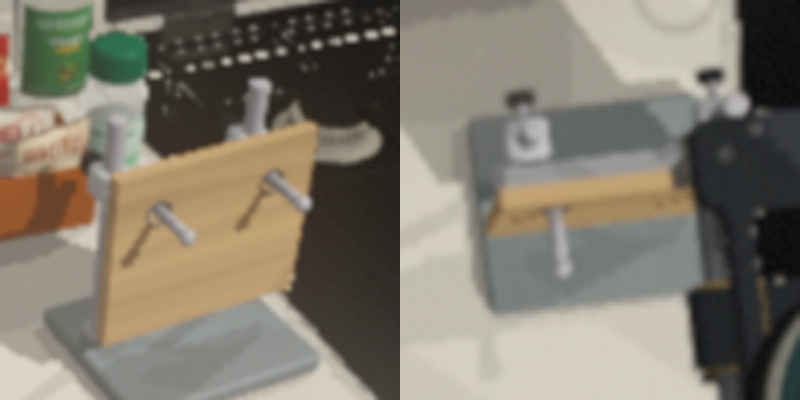

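Both pegs come through the holes (crop (155,212) and (270,180)). The board hangs level against the rail and the gripper is clear, so I'm handing in.

```bash
python3 -c "
from rig import job_done
print(job_done())"
```

```text
the job is handed in; nothing more can be done
None
```

The two-hole board hangs level on both pegs against the cross rail. The gripper is clear, nothing else was touched as far as I could see, and the job was handed in at about 17 s; no verdict was shown.

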